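# Take the test gauge off the bench air outlet

## Task

The pressure check of the bench air outlet is finished, so take the test gauge off it. First swing the valve lever fully across to shut the air; only then pull the coupler's spring sleeve fully back towards the pedestal until the gauge pops loose, and let go of the sleeve so that it snaps forward home. Draw the loosened gauge straight out of the coupler, lay it on its side inside the steel tray without dropping it, and leave the other things on the desk where they are.

Things in the scene. Friction and masses are not known exactly. Their poses are not given: they have to be found in the camera images.
- outlet: Fixed bench air outlet: grey pedestal (base flange 68 mm across, head 39 mm across, 97 mm high) on the desk, with a black-gripped valve lever on top and a steel quick coupler that points level along its own -x axis, roughly towards the robot (yaw varies). Origin on the desk in the pedestal's axis, z up. The coupler's axis is 75 mm above the desk.
- valve (a joint): Lever angle, rad: 0 = open (lever points along the coupler, over it), 1.571 = shut (crosswise, pointing to the outlet's +y, the robot's left), at a stop. Turns clockwise seen from above about the pedestal's axis, needs about 2 N at the grip, stays where it is left.
- lever_grip (a point): Centre of the lever's black grip, 58 mm from the valve's axis and 117 mm above the desk; the grip is 52 mm long along the lever, 15 mm wide and 13 mm high. Turns with the lever; the point's -x axis points outward along the lever. Below it lies the sleeve, whose top is 92 mm above the desk.
- sleeve (a joint): How far the coupler's sleeve is pulled back towards the pedestal, m: 0 = home (forward), 0.012 = fully back, at a stop. Its spring pulls forward with 5 N at home, 11 N fully back; unlocking the gauge adds a few N. Between 0.008 and 0.010 the lock lets go and an inner spring pushes the gauge out 12 mm, where it hangs loose in the mouth.
- sleeve_mid (a point): Centre of the knurled steel sleeve (cylinder 33 mm in diameter, 30 mm long along the coupler), on its axis, 75 mm above the desk, at home 55 mm in front of the pedestal's axis. Moves with the sleeve; its x axis is the direction of pulling back (outlet's +x). Free space beside, before and behind it: grip it across its width from above.
- coupler_mouth (a point): Centre of the coupler's open front end, 85 mm in front of the pedestal's axis and 75 mm above the desk; x axis as the outlet's.
- gauge_case (a point): Loose test gauge (0.11 kg): centre of its round dial case, 44 mm in diameter, 28 mm thick, axis level in line with the coupler, dial to its own -x. From its back (+x) a brass hexagon and a 15 mm steel plug run into the coupler. Locked, 114 mm in front of the pedestal's axis; loosened, about 126 mm; 25 mm more and the plug is clear. Grip the case across its width from above.
- plug_nose (a point): Free end of the gauge's steel plug, on its axis, 66 mm from the case's centre along the gauge's +x. The dial's front is 14 mm from the centre on the other side.
- tray: Steel instrument tray, fixed, 140 x 200 mm outside (own x, y), 25 mm high, walls and floor 3 mm. Origin on the desk under its centre, z up.
- dropper_bottle: Bystander: brown dropper bottle with a black bulb, 29 mm in diameter and 102 mm high, standing; origin on its underside. To be left alone.
- spare_eyepiece: Bystander: black microscope eyepiece, 39 mm in diameter and 46 mm high, standing; origin on its underside. To be left alone.
- screwdriver: Bystander: small screwdriver with an orange handle, 116 mm long, 17 mm wide, 16 mm high, lying on the desk; origin on its underside. To be left alone.

How it is judged:
On the way, in this order (a step that is already met when the one before it is completed fails the run):
1. the valve is shut: lever within 0.09 rad of its crosswise stop (value of joint valve above 1.48 rad), for 0.2 s.
2. the sleeve is pulled back, by more than 8 mm (value of joint sleeve above 0.008 m), for 0.05 s.
3. the sleeve has been let go and is home (within 1.5 mm), and the gauge has popped out by more than 9 mm (value of joint sleeve below 0.0015 m and contact force between the fingers and sleeve below 0.1 N and x of gauge_case in the frame of outlet below -0.123 m), for 0.2 s.
At the end, for the whole second after the job is handed in: The valve is shut (lever within 0.09 rad of its stop), the sleeve is home (within 1.5 mm), and the gauge lies at rest on its side wholly inside the tray's walls (case centre and plug end both inside and less than 32 mm above the desk) (value of joint valve above 1.48 rad and value of joint sleeve below 0.0015 m and x of gauge_case in the frame of tray between -0.067 and 0.067 m and y of gauge_case in the frame of tray between -0.097 and 0.097 m and x of plug_nose in the frame of tray between -0.067 and 0.067 m and y of plug_nose in the frame of tray between -0.097 and 0.097 m and height (world z) of each of gauge_case, plug_nose below 0.032 m and linear speed of gauge below 0.02 m/s); the robot touches nothing.
It fails at once if the sleeve is pulled back by more than 6 mm while the valve is not shut (value of joint sleeve above 0.006 m and value of joint valve below 1.45 rad).
It fails at once if the gauge falls to the desk outside the tray (case centre lower than 40 mm there) (height (world z) of gauge_case below 0.04 m and (x of gauge_case in the frame of tray below -0.085 m or x of gauge_case in the frame of tray above 0.085 m or y of gauge_case in the frame of tray below -0.115 m or y of gauge_case in the frame of tray above 0.115 m)).
It fails at once if the gauge is dropped (moving faster than 0.8 m/s while not held, as after a fall of about 3 cm or more) (linear speed of gauge above 0.8 m/s and contact force between the fingers and gauge below 0.05 N).
It fails at once if a bystander is moved by more than 20 mm (distance of any of dropper_bottle, spare_eyepiece, screwdriver from where it was at the start of the episode above 0.02 m).
It also fails if it takes over 64 s, if anything falls off the work surface, if the arm or the gripper's body presses on something with over 40 N, if the wrist force passes 120 N, or if a joint passes its speed limit or range.

## Robot

A 7-joint arm with a two-finger parallel gripper is mounted at the origin on a cart in front of the work surface, level with it; the furniture and walls round the work are solid. World frame = base frame: x ahead of the robot, y to its left, z up, the work surface at z = 0. Lengths are in m, angles in rad, forces in N, time in s.
With the tool pointing down it reaches from about 0.35 to 0.775 m from the base axis. Payload 3.1 kg.
Tool frame: the origin (TCP) lies midway between the tips of the shut fingers; the grasp point (between the pads) lies 19 mm behind it (ctrl.pinch_z is the distance from the TCP to the grasp point, in m); z points along the fingers, y is the direction in which the jaws open and shut (so a half turn about z gives the same grasp; the last joint's range is limited). The gripper opens to 85 mm and grips with 20 to 120 N. Pads are 22 mm wide; open, the fingers measure 114 mm over their backs; the gripper's body (76 mm by 85 mm) begins 54 mm behind the grasp point. The pads swing forward as they close: fully open they stand 13 mm farther back than shut.
Start: joints at [1.295, 0.311, 0.014, 1.512, -0.004, 1.319, -0.027], TCP at [0.127, -0.535, 0.231] pointing down, gripper open.
Joint ranges: [-2.7, 2.7], [-0.3, 1.91], [-1.27, 1.3], [0.12, 2.57], [-1.44, 4.58], [0.2, 2.03], [-3.05, 3.05]. Speed limits (rad/s): [2.79, 2.79, 3.14, 3.14, 3.14, 3.14, 3.14].

## Interface

Orientations are given as a rotation vector (axis times angle).
In Python, from workcell import sense, eyes, order, ctrl gives the robot as it stands. The module is installed in compiled form; this text tells all that it offers.
- The arm moves only by the shell command python3 -m jog 'ROWS' [FORCE]. ROWS is JSON, one flat list of numbers, 7 for each row, row after row: the finger opening in m, from 0 to 0.0854, then the shift along the tool's x, y, z in m, then the turn, a rotation vector about the tool's x, y, z in rad. A call has 1 to 12 rows; each row shifts and turns the commanded pose from where the row before left it, along the tool's axes as they then stand; what a row does not reach is not made up. A row lasts 1/10 s, in which the tool goes at most 50 mm and 8.59 degrees, less where a joint would pass 70% of its speed; a pose out of reach is approached as far as the arm can. A call is refused whole if a number of a shift passes 0.05 or a number of a turn 0.15, either way. A call with a gripper value outside its range is refused whole. The fingers move at their own pace and stop on an object; FORCE is the grip in N (left out, the last holds). Time passes only in rows, so rows that do not move let the fingers close. It gives the time, the measured TCP pose, the force and the opening at its end, in the units of the state.
- sense(): the state, without advancing time (a new reading comes with each control period).
- eyes.get_image(name): name is "side" or "top" or "wrist"; returns the picture (400x640x3 uint8, red, green, blue); there is no depth.
- eyes.camera_info(name): a dict with "intrinsics" (3x3 intrinsics, pixels), "R" (3x3) and "t" (3): a world point X has camera coordinates R X + t; the wrist camera has in their place "hand_eye" (4x4, takes a point from camera to tool coordinates, whose origin is the TCP and whose axes are the flange's). Camera axes: x right, y down, z forward; pixel columns grow to the right and rows downward; lengths in m; the calibration is good to about 2 mm. A picture is of the moment at which its call begins: read the wrist's pose just before it. camera_info takes no time and is no camera call.
- order.hand_in(): hands the job in, once; it reports no verdict.
The state is a dict: "clock": time; "qpos": joint angles; "qvel": joint speeds; "effort": joint torques, N m; "ee_pos": TCP position; "ee_rot": TCP orientation; "wrist_force": force on the tool from outside, world axes, zero at the start; "moment": the same for the moment, N m; "width": opening from 0.0 (shut) to 1.0 (fully open).
Only numpy, scipy, OpenCV 4.12 (cv2) and the standard library are available. Lean on these libraries where they do the work, as an engineer would, in place of code of your own. Each camera call takes 0.05 s, during which the arm holds its last target. There are 200 camera calls.

## Working session

There is one attempt and no reset: what is moved stays moved. The work goes in short steps, Python scripts to look and compute and a shell command to move; the robot and the scene stay as the last step left them, time stands still between calls to the robot, and variables do not carry over. Pictures are saved under pics/ and viewed, about 8 in all and at most 12, crops included, and the job is handed in when it is done.

```bash
mkdir -p pics; python3 - <<'E'
from workcell import sense, eyes, order, ctrl
import cv2,numpy as np
np.set_printoptions(precision=4,suppress=True)
s=sense();print(s, ctrl.pinch_z)
for n in ("top","side"):
    im=eyes.get_image(n);cv2.imwrite(f"pics/{n}0.png",im[:,:,::-1]);print(eyes.camera_info(n))
print(eyes.camera_info("wrist"))
E
```

```text
{'clock': 0.0, 'qpos': array([ 1.2953,  0.3117,  0.014 ,  1.5131, -0.0044,  1.3192, -0.0272]), 'qvel': array([-0.0001, -0.0005, -0.003 ,  0.0006, -0.0004,  0.    , -0.0005]), 'effort': array([  0.0003, -37.9918,   0.146 , -23.0599,   0.0121,   0.0135,
        -0.    ]), 'ee_pos': array([ 0.1273, -0.5343,  0.2302]), 'ee_rot': array([-3.1178, -0.3662,  0.0006]), 'wrist_force': array([ 0.1316, -0.3443, -0.7799]), 'moment': array([ 0.0368,  0.055 , -0.0226]), 'width': 0.9971358969609769} 0.0187
{'intrinsics': array([[367.8949,   0.    , 327.1954],
       [  0.    , 367.8949, 198.8651],
       [  0.    ,   0.    ,   1.    ]]), 'R': array([[ 0.0207, -0.9994,  0.0264],
       [-0.9938, -0.0235, -0.1088],
       [ 0.1094, -0.024 , -0.9937]]), 't': array([-0.2437,  0.4856,  0.9338])}
{'intrinsics': array([[426.2308,   0.    , 314.8396],
       [  0.    , 426.2308, 203.    ],
       [  0.    ,   0.    ,   1.    ]]), 'R': array([[-0.9997,  0.0126,  0.0216],
       [-0.0086,  0.6373, -0.7706],
       [-0.0234, -0.7705, -0.637 ]]), 't': array([0.4771, 0.2115, 0.8312])}
{'intrinsics': array([[292.2099,   0.    , 317.9526],
       [  0.    , 292.2099, 200.3269],
       [  0.    ,   0.    ,   1.    ]]), 'hand_eye': array([[-0.0003, -0.9654, -0.2606,  0.0655],
       [ 1.    , -0.0006,  0.001 , -0.0009],
       [-0.0011, -0.2606,  0.9654, -0.1417],
       [ 0.    ,  0.    ,  0.    ,  1.    ]])}
```

View pics/top0.png

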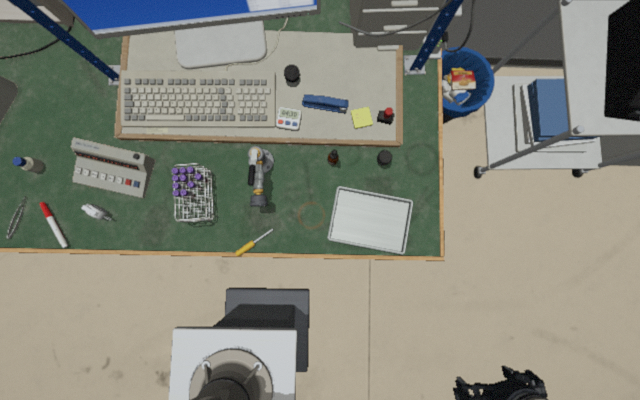

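View pics/side0.png

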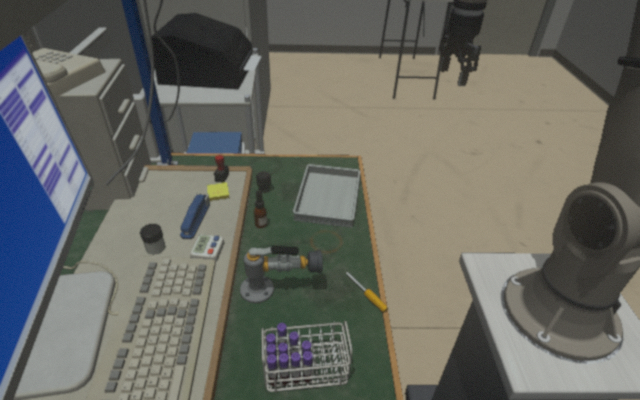

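```bash
python3 - <<'E'
import cv2,numpy as np
a=cv2.imread("pics/top0.png");b=cv2.imread("pics/side0.png")
A=cv2.resize(a[140:260,225:425],None,fx=4,fy=4,interpolation=cv2.INTER_CUBIC)
cv2.imwrite("pics/topc.png",A)
B=cv2.resize(b[155:325,225:395],None,fx=3.5,fy=3.5,interpolation=cv2.INTER_CUBIC)
cv2.imwrite("pics/sidec.png",B)
E
```

```text
(no output)
```

View pics/topc.png

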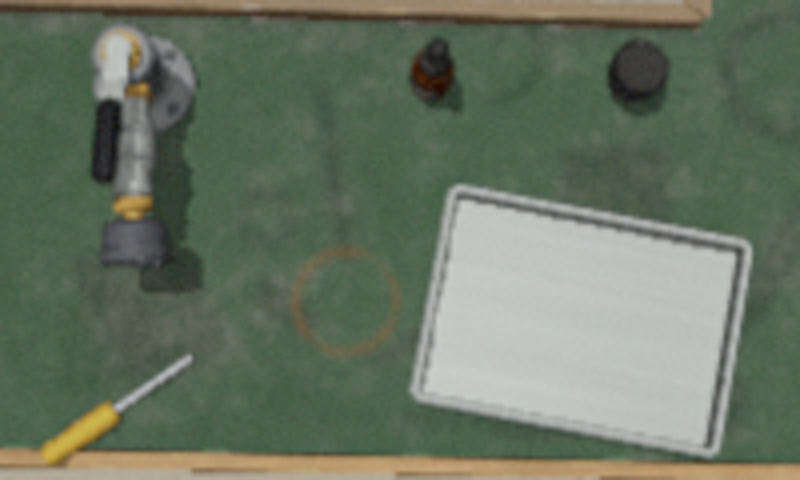

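View pics/sidec.png

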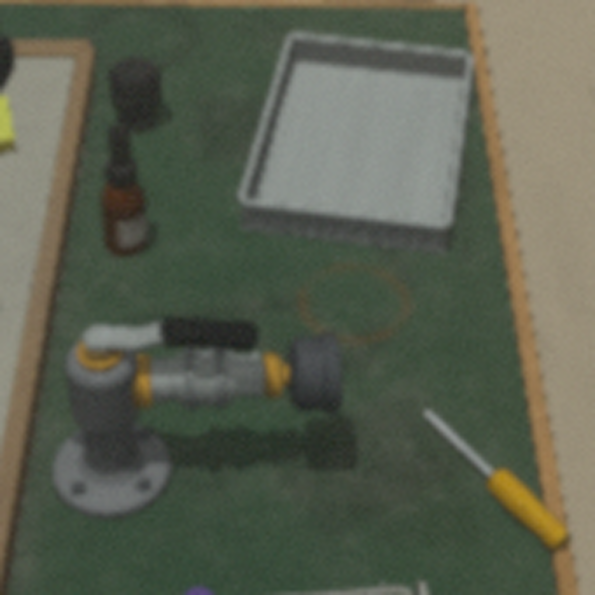

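```bash
cat > h.py <<'E'
from workcell import sense, eyes, order, ctrl
import cv2,numpy as np
np.set_printoptions(precision=4,suppress=True)
def P(n):
    c=eyes.camera_info(n);return c["intrinsics"]@np.c_[c["R"],c["t"]]
def tri(a,b):
    X=cv2.triangulatePoints(P("top"),P("side"),np.array(a,float),np.array(b,float))[:,0];X=X[:3]/X[3]
    e=[]
    for n,p in(("top",a),("side",b)):
        u=P(n)@np.r_[X,1];e.append(np.hypot(*(u[:2]/u[2]-p)))
    return X,e
def onz(n,p,z):
    M=P(n);A=np.c_[M[:,0],M[:,1],-np.r_[p,1]];return np.linalg.solve(A,-(M[:,2]*z+M[:,3]))[:2]
E
python3 - <<'E'
from h import *
T=lambda p:np.array(p)/4+[225-.375,140-.375]
S=lambda p:np.array(p)/3.5+[225-.36,155-.36]
for n,a,b in [("grip",(106,141),(210,332)),("gripend",(103,182),(257,334)),("gripin",(108,100),(163,331)),("case",(135,243),(315,372)),("brass back",(138,92),(143,380)),("brassfront",(132,207),(275,374)),("pivot",(120,45),(97,340)),
 ("c1",(455,187),(288,35)),("c2",(750,240),(472,52)),("c3",(715,455),(450,230)),("c4",(412,397),(240,203)),("bottletop",(437,45),(120,130)),("eye",(640,65),(135,65)),("sd tip",(190,357),(428,412)),("sd end",(48,457),(560,540))]:
    print(n,*tri(T(a),S(b)))
for p in [(455,187),(750,240),(715,455),(412,397)]: print(onz("top",T(p),.025))
for p in [(288,35),(472,52),(450,230),(240,203)]: print(onz("side",S(p),.025))
print("flange",onz("side",S((112,473)),.004))
E
```

```text
grip [ 0.5344 -0.0483  0.1179] [np.float64(0.04938466933452307), np.float64(0.04781247913270945)]
gripend [ 0.5098 -0.0475  0.1174] [np.float64(0.05459161722235001), np.float64(0.052712854493150336)]
gripin [ 0.5591 -0.0485  0.1183] [np.float64(4.209166491066181e-06), np.float64(4.089237316132432e-06)]
case [ 0.4783 -0.0609  0.0741] [np.float64(0.07500032377133356), np.float64(0.07218860041457836)]
brass back [ 0.5734 -0.0581  0.0702] [np.float64(0.35459495552183734), np.float64(0.3474271692165562)]
brassfront [ 0.5004 -0.0583  0.0752] [np.float64(0.014827536512300007), np.float64(0.014346146044452184)]
pivot [ 0.5949 -0.0523  0.1074] [np.float64(0.16770760632928575), np.float64(0.1638364127161005)]
c1 [ 0.4988 -0.2535  0.1664] [np.float64(2.5990917970489678), np.float64(2.05512100471573)]
c2 [ 0.4145 -0.43    0.0527] [np.float64(30.90173257653436), np.float64(23.506696050192264)]
c3 [ 0.3465 -0.4877 -0.203 ] [np.float64(0.2647061827408084), np.float64(0.20410215278603672)]
c4 [ 0.467  -0.2346  0.0482] [np.float64(31.547940376834852), np.float64(25.27808900208578)]
bottletop [ 0.6013 -0.2451  0.0976] [np.float64(0.6617183164377854), np.float64(0.5502843291031363)]
eye [ 0.6042 -0.3795  0.0515] [np.float64(0.11097101217295975), np.float64(0.08517592975821373)]
sd tip [ 0.4098 -0.0895  0.009 ] [np.float64(0.05811138003977404), np.float64(0.05516969178332621)]
sd end [0.3431 0.0008 0.0075] [np.float64(0.16169038497586508), np.float64(0.16501691097519675)]
[ 0.5253 -0.2618]
[ 0.4946 -0.4579]
[ 0.3533 -0.4343]
[ 0.3867 -0.2362]
[ 0.4935 -0.4583]
[ 0.3523 -0.438 ]
[ 0.3861 -0.2334]
[ 0.5254 -0.2589]
flange [ 0.593  -0.0471]
```

```bash
cat >> h.py <<'E'
from scipy.spatial.transform import Rotation as Ro
def down(yaw): # tool z down, tool x along world yaw
    c,s=np.cos(yaw),np.sin(yaw);return np.array([[c,s,0],[s,-c,0],[0,0,-1.]])
def plan(p,yaw):
    st=sense();R=Ro.from_rotvec(st["ee_rot"]).as_matrix();G=down(yaw)
    print("turn",Ro.from_matrix(R.T@G).as_rotvec(),"shift after turn",G.T@(np.array(p)-st["ee_pos"]),"before",R.T@(np.array(p)-st["ee_pos"]),"q",st["qpos"],"t",st["clock"])
E
python3 - <<'E'
from h import *
print(Ro.from_rotvec(sense()["ee_rot"]).as_matrix())
plan([.47,-.06,.27],0.05)
plan([.47,-.06,.27],0.05-np.pi)
E
```

```text
[[ 0.9728  0.2317 -0.0006]
 [ 0.2317 -0.9728  0.0021]
 [-0.0001 -0.0021 -1.    ]]
turn [-0.0021  0.0003  0.1839] shift after turn [ 0.366  -0.4567 -0.0397] before [ 0.4433 -0.3821 -0.0389] q [ 1.2953  0.3117  0.014   1.5129 -0.0044  1.3192 -0.0272] t 0.1
turn [-0.0004 -0.0031 -2.9577] shift after turn [-0.366   0.4567 -0.0397] before [ 0.4433 -0.3821 -0.0389] q [ 1.2953  0.3117  0.014   1.5129 -0.0044  1.3192 -0.0272] t 0.1
```

```bash
python3 -m jog '[0.085,0,0,-0.01,0,0,0.092, 0.085,0.02,-0.025,-0.01,0,0,0.092, 0.085,0.03,-0.037,0,0,0,0, 0.085,0.03,-0.037,0,0,0,0, 0.085,0.03,-0.037,0,0,0,0, 0.085,0.03,-0.037,0,0,0,0, 0.085,0.03,-0.037,0,0,0,0, 0.085,0.03,-0.037,0,0,0,0, 0.085,0.03,-0.037,0,0,0,0, 0.085,0.03,-0.037,0,0,0,0, 0.085,0.03,-0.037,0,0,0,0, 0.085,0.03,-0.037,0,0,0,0]' 30
python3 -c "
from h import *
plan([.47,-.06,.27],0.05)"
```

```text
clock: 1.3
ee_pos: [0.4253, -0.1213, 0.2511]
ee_rot: [3.14, 0.078, -0.001]
wrist_force: [1.5, -0.8, -0.5]
width: 0.992
turn [ 0.0004  0.0004 -0.0005] shift after turn [ 0.0477 -0.059  -0.0189] before [ 0.0476 -0.059  -0.019 ] q [ 0.634   0.0997 -0.4283  1.733   0.0432  1.3183 -1.3245] t 1.3
```

```bash
python3 -m jog '[0,0.024,-0.03,-0.01,0,0,0, 0,0.024,-0.029,-0.009,0,0,0, 0,0,0,0,0,0,0, 0,0,0,0,0,0,0]' 30
python3 - <<'E'
from h import *
s=sense();print(s)
im=eyes.get_image("wrist");np.save("w0.npy",np.r_[s["ee_pos"],s["ee_rot"]])
cv2.imwrite("pics/w0.png",im[:,:,::-1])
E
```

```text
clock: 1.7
ee_pos: [0.4699, -0.0609, 0.2699]
ee_rot: [-3.14, -0.082, 0.002]
wrist_force: [-1.1, 0.1, -0.3]
width: 0.323
{'clock': 1.7, 'qpos': array([ 0.5194,  0.1661, -0.4925,  1.6211,  0.0798,  1.3755, -1.5013]), 'qvel': array([ 0.0316, -0.01  ,  0.0446,  0.0255,  0.0098,  0.0026,  0.0014]), 'effort': array([ -1.256 , -28.8739,  -2.8923, -23.788 ,  -0.221 ,  -0.0802,
        -0.0189]), 'ee_pos': array([ 0.4699, -0.0609,  0.2699]), 'ee_rot': array([-3.1405, -0.0824,  0.0016]), 'wrist_force': array([-1.073 ,  0.0987, -0.2767]), 'moment': array([-0.0005,  0.0226, -0.018 ]), 'width': 0.32335546133115534}
```

View pics/w0.png

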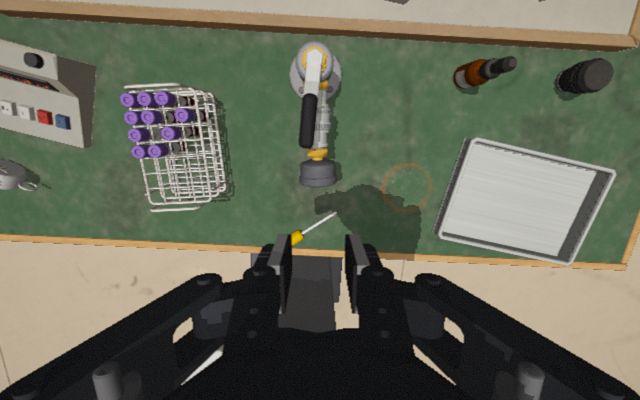

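```bash
cat >> h.py <<'E'
def wz(p,z,pose):
    c=eyes.camera_info("wrist");H=c["hand_eye"];R=Ro.from_rotvec(pose[3:]).as_matrix()
    d=R@H[:3,:3]@np.linalg.solve(c["intrinsics"],np.r_[p,1]);o=pose[:3]+R@H[:3,3]
    return o+d*(z-o[2])/d[2]
E
python3 - <<'E'
from h import *
w=np.load("w0.npy")
for n,p,z in [("pivot",(314,60),.11),("gripc",(308.5,119),.117),("gripout",(307,146),.117),("gripin",(310,94),.117),("brassfront",(317,154),.075),("sleeve",(321,125),.075),("case",(318,172),.075),("flange",(316,74),.003)]: print(n,wz(p,z,w))
im=cv2.imread("pics/w0.png");cv2.imwrite("pics/w0c.png",cv2.resize(im[30:200,270:370],None,fx=3.5,fy=3.5,interpolation=cv2.INTER_CUBIC))
E
```

```text
pivot [ 0.5909 -0.0504  0.11  ]
gripc [ 0.5368 -0.0477  0.117 ]
gripout [ 0.5109 -0.0474  0.117 ]
gripin [ 0.5598 -0.0482  0.117 ]
brassfront [ 0.499  -0.0579  0.075 ]
sleeve [ 0.5313 -0.0607  0.075 ]
case [ 0.4783 -0.0601  0.075 ]
flange [ 0.5941 -0.0515  0.003 ]
```

View pics/w0c.png

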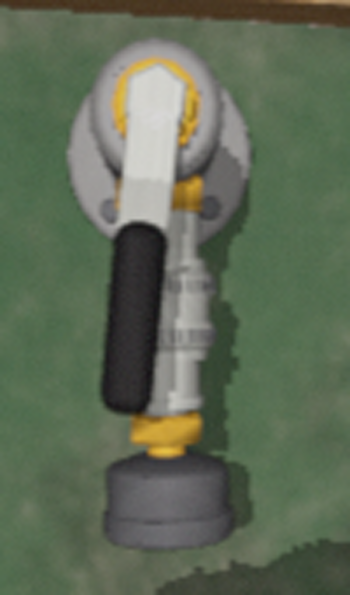

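```bash
python3 -m jog '[0,0.015,0.008,0,0,0,-0.03, 0,0.025,0.012,0,0,0,0, 0,0.0245,0.012,0.02,0,0,0, 0,0,0,0.035,0,0,0, 0,0,0,0.035,0,0,0, 0,0,0,0.035,0,0,0, 0,0,0,0.025,0,0,0, 0,0,0,0.016,0,0,0, 0,0,0,0,0,0,0, 0,0,0,0,0,0,0]' 30
cat >> h.py <<'E'
O=np.array([.592,-.051,0]);YAW=.08
def ol():
    s=sense();c=down(YAW);d=s["ee_pos"]-O
    R=Ro.from_rotvec(s["ee_rot"]).as_matrix()
    x=np.array([np.cos(YAW),np.sin(YAW)]);y=np.array([-x[1],x[0]])
    print("outlet frame",x@d[:2],y@d[:2],d[2],"R err",Ro.from_matrix(R.T@c).as_rotvec(),"F",s["wrist_force"],"w",s["width"],"q",s["qpos"],"t",s["clock"])
E
python3 -c "
from h import *
ol()"
```

```text
clock: 2.75
ee_pos: [0.5359, -0.0904, 0.1043]
ee_rot: [3.139, 0.122, -0.001]
wrist_force: [0.6, 0.9, 0.1]
width: -0.001
outlet frame -0.05907629597994417 -0.034783267279625635 0.10427767488725391 R err [ 0.0006  0.001  -0.0024] F [0.6049 0.8507 0.1295] w -0.000589807400001697 q [ 0.4732  0.4436 -0.4517  1.6971  0.2183  1.0519 -1.5428] t 2.75
```

```bash
python3 -m jog '[0,-0.001,-0.018,0,0,0,0, 0,-0.0015,-0.011,0,0,0,0, 0,-0.0015,-0.011,0,0,0,0, 0,0.0035,-0.012,0,0,0,0, 0,0.0035,-0.012,0,0,0,0, 0,0.0065,-0.008,0,0,0,0, 0,0.0065,-0.008,0,0,0,0, 0,0.006,-0.004,0,0,0,0, 0,0.006,-0.004,0,0,0,0, 0,0.007,-0.002,0,0,0,0, 0,0.007,-0.002,0,0,0,0, 0,0,0,0,0,0,0]' 30
python3 - <<'E'
from h import *
ol()
im=eyes.get_image("wrist");cv2.imwrite("pics/w1.png",im[60:400,160:480,::-1])
E
```

```text
clock: 3.95
ee_pos: [0.5703, 0.0063, 0.1036]
ee_rot: [-3.139, -0.125, 0.006]
wrist_force: [-3.1, -1.1, -0.5]
width: -0.003
outlet frame -0.017097053646951837 0.05889409416050612 0.10355655643266748 R err [-0.0003  0.0037 -0.0002] F [-3.0775 -1.1115 -0.4741] w -0.0032064599841631885 q [ 0.2938  0.5002 -0.4683  1.6184  0.2466  1.086  -1.7326] t 3.95
```

View pics/w1.png

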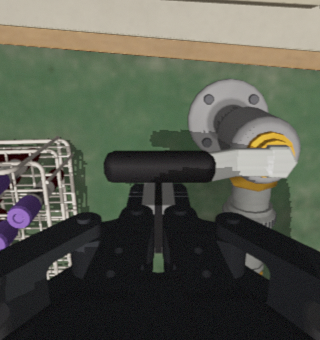

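The wrist crop shows the lever lying crosswise, with the grip from about (105,166) to (215,164) in front of the fingers. I'll push a little further to confirm it is on the stop.

```bash
python3 -m jog '[0,0.002,0,0,0,0,0, 0,0.002,0,0,0,0,0, 0,0.001,0,0,0,0,0, 0,0,0,0,0,0,0]' 30;python3 -c "
from h import *
ol()"
```

```text
clock: 4.4
ee_pos: [0.5703, 0.0063, 0.1035]
ee_rot: [3.138, 0.125, -0.021]
wrist_force: [-13.0, -1.6, 7.1]
width: 0.007
outlet frame -0.017089863777350698 0.05888331221132967 0.10346564156625616 R err [ 0.0004  0.0131 -0.0001] F [-12.9755  -1.5893   7.135 ] w 0.006840142814820919 q [ 0.2905  0.5066 -0.4673  1.6087  0.2477  1.099  -1.7333] t 4.4
```

```bash
python3 -m jog '[0,-0.02,0,0,0,0,0, 0,-0.02,0,0,0,0,0, 0,0,0,-0.035,0,0,0, 0.07,0,0.02,-0.035,0,0,0, 0.07,0,0.02,-0.005,0,0,0, 0.07,0,0.019,0,0,0,0, 0.07,0,0,0,0,0,0, 0.07,0,0,0,0,0,0, 0.07,0,0,0,0,0,0]' 30;python3 - <<'E'
from h import *
ol()
s=sense();im=eyes.get_image("wrist");np.save("w2.npy",np.r_[s["ee_pos"],s["ee_rot"]])
cv2.imwrite("pics/w2.png",im[0:400,120:520,::-1])
E
```

```text
clock: 5.3
ee_pos: [0.5412, -0.0531, 0.1792]
ee_rot: [-3.137, -0.129, -0.001]
wrist_force: [-0.6, 0.2, 0.5]
width: 0.82
outlet frame -0.050844984111130025 0.001943521491395847 0.17924101952854601 R err [-0.0018 -0.0008  0.0024] F [-0.6252  0.2497  0.5027] w 0.820478750543223 q [ 0.4285  0.373  -0.4793  1.5988  0.1784  1.2132 -1.5736] t 5.3
```

View pics/w2.png

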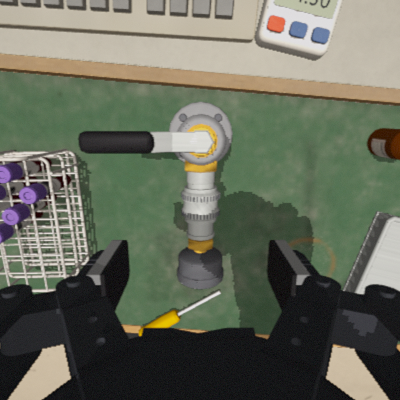

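```bash
python3 - <<'E'
from h import *
w=np.load("w2.npy")
for n,p,z in [("head",(320.5,138),.1),("backbrass",(319.5,166),.075),("sleeve",(320,203),.075),("fbrass",(320.7,245),.075),("case",(320,268),.075),("grip",(120+117,142),.117)]: print(n,wz(p,z,w))
im=cv2.imread("pics/w2.png")
cv2.imwrite("pics/w2c.png",cv2.resize(im[95:295,140:260],None,fx=3,fy=3,interpolation=cv2.INTER_CUBIC))
E
```

```text
head [ 0.5947 -0.0499  0.1   ]
backbrass [ 0.5702 -0.0513  0.075 ]
sleeve [ 0.5379 -0.0545  0.075 ]
fbrass [ 0.4985 -0.0584  0.075 ]
case [ 0.4754 -0.0597  0.075 ]
grip [0.5882 0.0072 0.117 ]
```

View pics/w2c.png

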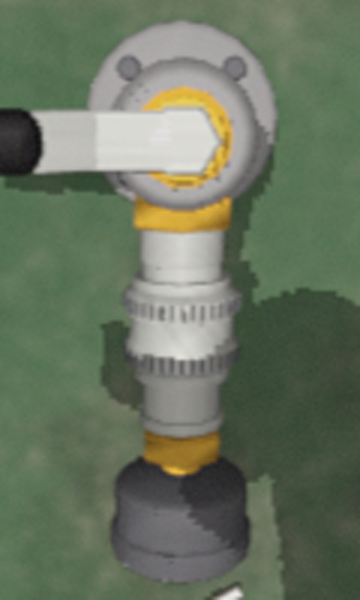

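```bash
python3 -m jog '[0.07,-0.002,0.001,0.02,0,0,0, 0.07,-0.002,0.001,0.03,0,0,0, 0.07,0,0,0.03,0,0,0, 0.07,0,0,0.022,0,0,0, 0.07,0,0,0.015,0,0,0, 0.07,0,0,0.005,0,0,0, 0.07,0,0,0,0,0,0, 0.07,0,0,0,0,0,0]' 60;python3 -c "
from h import *
ol()"
```

```text
clock: 6.15
ee_pos: [0.5379, -0.0571, 0.0581]
ee_rot: [-3.139, -0.127, -0.003]
wrist_force: [0.7, 0.0, 0.2]
width: 0.818
outlet frame -0.054382916141637 -0.001748983504724621 0.058142781465123826 R err [-0.0001 -0.0018  0.0007] F [0.7353 0.0197 0.2152] w 0.8177778541489262 q [ 0.4052  0.4941 -0.4428  1.7534  0.2524  0.9488 -1.6293] t 6.15
```

```bash
python3 -m jog '[0,0,-0.001,0,0,0,0, 0,0,0,0,0,0,0, 0,0,0,0,0,0,0, 0,0,0,0,0,0,0, 0,0,0,0,0,0,0, 0,0,0,0,0,0,0]' 70;python3 -c "
from h import *
ol()"
```

```text
clock: 6.75
ee_pos: [0.5374, -0.0552, 0.0585]
ee_rot: [-3.137, -0.126, -0.002]
wrist_force: [-2.4, 2.5, 6.0]
width: 0.367
outlet frame -0.05473168535551112 0.00020779946472773928 0.05853469381399087 R err [-0.0016 -0.0013  0.0002] F [-2.387   2.5196  6.0077] w 0.3668959235665677 q [ 0.4038  0.493  -0.4441  1.7542  0.2507  0.9495 -1.6314] t 6.75
```

```bash
python3 -m jog '[0,0.003,0,0,0,0,0, 0,0.003,0,0,0,0,0, 0,0.003,0,0,0,0,0, 0,0.003,0,0,0,0,0, 0,0.002,0,0,0,0,0, 0,0,0,0,0,0,0]' 70;python3 -c "
from h import *
ol()"
```

```text
clock: 7.35
ee_pos: [0.5475, -0.0544, 0.0585]
ee_rot: [-3.138, -0.126, 0.012]
wrist_force: [-11.0, 1.8, 13.7]
width: 0.361
outlet frame -0.044611292918118974 0.00015887612179568952 0.05846834684874376 R err [-0.0012  0.0073 -0.    ] F [-11.0463   1.8297  13.7121] w 0.3608129695296818 q [ 0.391   0.5155 -0.4399  1.7179  0.2561  0.973  -1.6364] t 7.35
```

Pulled 10 mm so far; a few more mm to the stop, then release.

```bash
python3 -m jog '[0,0.003,0,0,0,0,0, 0,0.002,0,0,0,0,0, 0,0,0,0,0,0,0, 0,0,0,0,0,0,0]' 70;python3 -c "
from h import *
ol()
im=eyes.get_image('side');cv2.imwrite('pics/s1.png',cv2.resize(im[210:310,230:345,::-1],None,fx=4,fy=4,interpolation=cv2.INTER_CUBIC))"
```

```text
clock: 7.75
ee_pos: [0.5492, -0.0543, 0.0584]
ee_rot: [-3.139, -0.125, 0.022]
wrist_force: [-16.5, 1.8, 19.4]
width: 0.36
outlet frame -0.04288974311853838 0.0001642080549605611 0.05840096640409154 R err [-0.0008  0.014  -0.0001] F [-16.4888   1.8041  19.3878] w 0.3597193287450375 q [ 0.3867  0.5226 -0.4384  1.7064  0.2575  0.9843 -1.6379] t 7.75
```

View pics/s1.png

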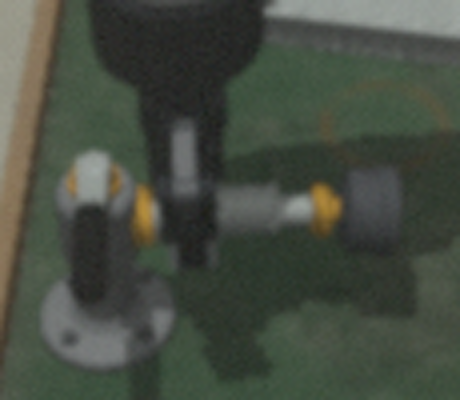

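The side crop shows bare plug between the coupler front (x≈280) and the brass hexagon (x≈315), so the gauge has popped out. Next I release the sleeve.

```bash
python3 -m jog '[0.07,-0.003,0,0,0,0,0, 0.07,0,0,0,0,0,0, 0.07,0,0,0,0,0,0, 0.07,0,0,0,0,0,0, 0.07,0,0,0,0,0,0, 0.07,0,0,-0.03,0,0,0, 0.07,0,0,-0.04,0,0,0, 0.07,0,0,-0.04,0,0,0, 0.07,-0.02,0,0,0,0,0, 0.07,-0.03,0,0,0,0,0, 0.07,0,0,0,0,0,0, 0.07,0,0,0,0,0,0]' 70;python3 - <<'E'
from h import *
ol()
s=sense();im=eyes.get_image("wrist");np.save("w3.npy",np.r_[s["ee_pos"],s["ee_rot"]])
cv2.imwrite("pics/w3.png",cv2.resize(im[80:330,240:400,::-1],None,fx=2.4,fy=2.4))
E
```

```text
clock: 9.0
ee_pos: [0.5031, -0.0597, 0.1674]
ee_rot: [3.139, 0.125, 0.001]
wrist_force: [0.6, 0.2, 0.2]
width: 0.821
outlet frame -0.08929770637489177 -0.0015850383789926432 0.16742673832057217 R err [ 0.0006 -0.0007 -0.0005] F [0.6113 0.1798 0.1508] w 0.821091703921046 q [ 0.4722  0.3075 -0.4843  1.7153  0.1552  1.156  -1.5467] t 9.0
```

View pics/w3.png

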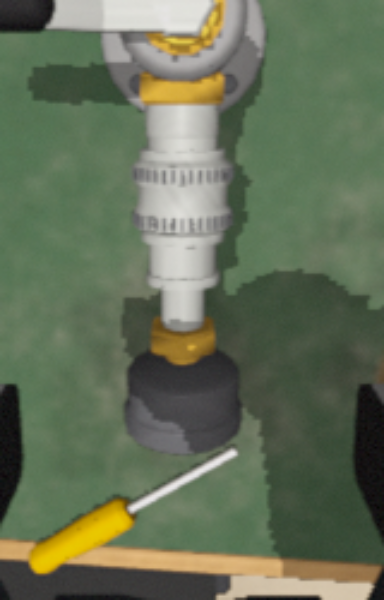

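```bash
python3 - <<'E'
from h import *
w=np.load("w3.npy")
x=np.array([np.cos(.083),np.sin(.083)]);y=np.array([-x[1],x[0]])
for n,p,z in [("caseTopBack",(240+184/2.4,80+352/2.4),.097),("casefrontmid",(240+183/2.4,80+450/2.4),.07),("case",(316.7,250.8),.075),("sleeve",(316,162.5),.075)]:
    X=wz(p,z,w);d=(X-O)[:2];print(n,X,x@d,y@d)
E
```

```text
caseTopBack [ 0.4902 -0.0592  0.097 ] -0.10214141345158294 0.0002617504403088023
casefrontmid [ 0.4412 -0.0626  0.07  ] -0.15123488569372281 0.0009482328381266891
case [ 0.4599 -0.0616  0.075 ] -0.13253260079440873 0.00043763672594466417
sleeve [ 0.5365 -0.055   0.075 ] -0.055614258226171616 0.0006199134538361238
```

```bash
python3 -m jog '[0.083,-0.019,-0.001,0,0,0,0, 0.083,-0.019,-0.001,0,0,0,0, 0.083,0,0,0.02,0,0,0, 0.083,0,0,0.035,0,0,0, 0.083,0,0,0.03,0,0,0, 0.083,0,0,0.017,0,0,0, 0.083,0,0,0.01,0,0,0, 0.083,0,0,0,0,0,0, 0.083,0,0,0,0,0,0]' 40;python3 -c "
from h import *
ol()"
```

```text
clock: 9.95
ee_pos: [0.4663, -0.0603, 0.0559]
ee_rot: [-3.139, -0.126, -0.003]
wrist_force: [0.4, -0.7, 0.1]
width: 0.972
outlet frame -0.1260382548431532 0.0007593042877763299 0.055882573501370124 R err [-0.0001 -0.0016  0.0001] F [ 0.3821 -0.667   0.1457] w 0.9722157720169231 q [ 0.4677  0.3742 -0.4603  1.9436  0.2138  0.8695 -1.5943] t 9.95
```

```bash
python3 -m jog '[0.06,0,0,0,0,0,0, 0.05,0,0,0,0,0,0, 0.046,0,0,0,0,0,0, 0.03,0,0,0,0,0,0, 0.03,0,0,0,0,0,0, 0.03,0,0,0,0,0,0, 0.03,0,0,0,0,0,0]' 40;python3 -c "
from h import *
ol()
im=eyes.get_image('side');cv2.imwrite('pics/s2.png',cv2.resize(im[190:310,230:365,::-1],None,fx=4,fy=4,interpolation=cv2.INTER_CUBIC))"
```

```text
clock: 10.65
ee_pos: [0.4655, -0.0605, 0.0557]
ee_rot: [3.139, 0.125, 0.002]
wrist_force: [-0.1, -0.1, 2.5]
width: 0.488
outlet frame -0.12681504545969274 0.0006259655841545901 0.055651850754909665 R err [ 0.0003 -0.0011 -0.0001] F [-0.1383 -0.1466  2.5499] w 0.4879028048502902 q [ 0.468   0.3735 -0.4601  1.9452  0.214   0.869  -1.5945] t 10.65
```

View pics/s2.png

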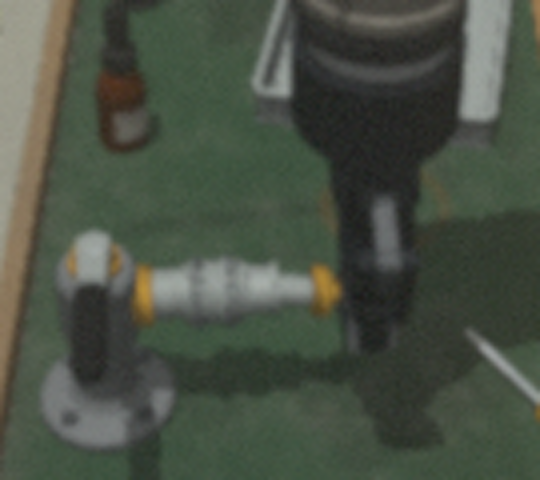

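The gauge is held at about 42 mm opening. The lever is crosswise, and the sleeve, at about (215,290), is home. Now I draw the gauge straight out.

```bash
python3 -m jog '[0.03,-0.005,0,0,0,0,0, 0.03,-0.01,0,0,0,0,0, 0.03,-0.01,0,0,0,0,0, 0.03,-0.01,0,0,0,0,0, 0.03,-0.01,0,0,0,0,0, 0.03,-0.005,0,0,0,0,0, 0.03,0,0,0,0,0,0]' 40;python3 -c "
from h import *
ol()
im=eyes.get_image('side');cv2.imwrite('pics/s3.png',cv2.resize(im[190:310,230:365,::-1],None,fx=4,fy=4,interpolation=cv2.INTER_CUBIC))"
```

```text
clock: 11.4
ee_pos: [0.414, -0.0647, 0.0552]
ee_rot: [3.139, 0.125, -0.001]
wrist_force: [-0.2, -1.0, -0.7]
width: 0.492
outlet frame -0.1785239264809797 0.0005533965001872605 0.05519713241469304 R err [ 0.0004  0.001  -0.0007] F [-0.1763 -1.0432 -0.6807] w 0.4922090572722692 q [ 0.5228  0.2851 -0.4747  2.0692  0.1764  0.8261 -1.5471] t 11.4
```

```bash
python3 -m jog '[0.03,0,0,-0.025,0,0,0, 0.03,0,0,-0.03,0,0,0, 0.03,0,0.02,-0.02,0,0,0, 0.03,-0.003,0.04,0,0,0,0, 0.03,-0.003,0.04,0,0,0,0, 0.03,-0.003,0.04,0,0,0,0, 0.03,-0.003,0.04,0,0,0,0, 0.03,-0.003,0.04,0,0,0,0, 0.03,-0.003,0.04,0,0,0,0, 0.03,-0.003,0.018,0,0,0,0.11, 0.03,0,0,0,0,0,0.12, 0.03,0,0,0,0,0,0]' 40;python3 -c "
from h import *
plan([.4138,-.3435,.006],-.155);s=sense();print(s['width'],s['ee_pos'])
im=eyes.get_image('side');cv2.imwrite('pics/s4.png',im[:,:,::-1])"
```

```text
clock: 12.65
ee_pos: [0.4166, -0.3441, 0.13]
ee_rot: [-3.132, 0.238, -0.0]
wrist_force: [0.5, 0.7, -1.2]
width: 0.49
turn [-0.0001 -0.0001  0.0035] shift after turn [-0.0029 -0.0002  0.124 ] before [-0.0029 -0.0002  0.124 ] q [ 0.8654  0.3854 -0.2705  1.6813  0.1133  1.0903 -1.161 ] t 12.65
0.4895076392142841 [ 0.4166 -0.3441  0.13  ]
```

```bash
python3 -m jog '[0.03,-0.003,0,0.03,0,0,0, 0.03,0,0,0.035,0,0,0, 0.03,0,0,0.025,0,0,0, 0.03,0,0,0.015,0,0,0, 0.03,0,0,0.008,0,0,0, 0.03,0,0,0.003,0,0,0, 0.03,0,0,0,0,0,0, 0.03,0,0,0,0,0,0]' 40;python3 -m jog '[0.03,0,0,0.002,0,0,0, 0.03,0,0,0.002,0,0,0, 0.03,0,0,0,0,0,0]'
```

```text
clock: 13.5
ee_pos: [0.4144, -0.3433, 0.0154]
ee_rot: [3.132, -0.234, 0.003]
wrist_force: [-0.2, 0.1, -0.7]
width: 0.487
clock: 13.8
ee_pos: [0.4143, -0.3434, 0.0113]
ee_rot: [3.131, -0.235, 0.003]
wrist_force: [-0.2, -0.1, 3.5]
width: 0.485
```

```bash
python3 -m jog '[0.03,0,0,0.001,0,0,0, 0.03,0,0,0,0,0,0]'; python3 -m jog '[0.03,0,0,0.001,0,0,0, 0.03,0,0,0,0,0,0]'
```

```text
clock: 14.0
ee_pos: [0.4145, -0.3434, 0.0111]
ee_rot: [3.131, -0.235, 0.003]
wrist_force: [-1.9, 2.3, 8.9]
width: 0.486
clock: 14.2
ee_pos: [0.4146, -0.3435, 0.0109]
ee_rot: [3.131, -0.235, 0.003]
wrist_force: [-3.2, 2.1, 13.3]
width: 0.487
```

```bash
python3 -m jog '[0.03,0,0,-0.0015,0,0,0, 0.044,0,0,0,0,0,0, 0.048,0,0,0,0,0,0, 0.054,0,0,0,0,0,0, 0.065,0,0,0,0,0,0, 0.08,0,0,0,0,0,0, 0.08,0,0,0,0,0,0, 0.08,0,0,-0.01,0,0,0, 0.08,0,0,-0.03,0,0,0, 0.08,0,0,-0.04,0,0,0, 0.08,0,0,-0.05,0,0,0]'
python3 -m jog '[0.08,0,0,-0.05,0,0,0, 0.08,0,0,-0.05,0,0,0, 0.08,-0.03,0,-0.03,0,0,0, 0.08,-0.03,0,0,0,0,0, 0.08,0,0,0,0,0,0, 0.08,0,0,0,0,0,0]'
python3 - <<'E'
from h import *
# numeric checks: dark case / brass inside tray, bystanders change, in wrist+top+side
s=sense();w=np.r_[s["ee_pos"],s["ee_rot"]];im=eyes.get_image("wrist")
t=eyes.get_image("top");sd=eyes.get_image("side")
for n,i in(("w9",im),("t9",t),("s9",sd)):cv2.imwrite(f"pics/{n}.png",i[:,:,::-1])
C=np.array([.4395,-.3475]);x=np.array([np.cos(-.155),np.sin(-.155)]);y=np.array([-x[1],x[0]])
# map tray plane z=.02 grid from wrist: project tray points to pixels
c=eyes.camera_info("wrist");H=c["hand_eye"];R=Ro.from_rotvec(w[3:]).as_matrix();Rc=R@H[:3,:3];o=w[:3]+R@H[:3,3]
def look(img,proj,z):
    for u in np.arange(.065,-.066,-.01):
        r=""
        for v in np.arange(.09,-.091,-.01):
            q=C+u*x+v*y;p=proj(np.r_[q,z]);a,b=int(round(p[0])),int(round(p[1]))
            if not(0<=a<640 and 0<=b<400): r+="? ";continue
            k=img[b,a].astype(int);r+=("B" if k[0]-k[2]>60 else "#" if k.max()<95 else "+" if k.max()<150 else ".")+" "
        print(r)
def pw(X):
    q=c["intrinsics"]@(Rc.T@(X-o));return q[:2]/q[2]
def pt(X):
    q=P("top")@np.r_[X,1];return q[:2]/q[2]
def ps(X):
    q=P("side")@np.r_[X,1];return q[:2]/q[2]
print("wrist");look(im,pw,.02);print("top");look(t,pt,.02);print("side");look(sd,ps,.02)
for n,i in(("top0",t),("side0",sd)):
    d=cv2.absdiff(cv2.imread(f"pics/{n}.png"),i[:,:,::-1].copy()).max(2)
    m=cv2.morphologyEx((d>45).astype(np.uint8),cv2.MORPH_OPEN,np.ones((3,3)))
    print(n,[tuple(map(int,a)) for a in cv2.connectedComponentsWithStats(m)[2][1:]])
E
```

```text
clock: 15.3
ee_pos: [0.4123, -0.3419, 0.1403]
ee_rot: [-3.131, 0.235, 0.004]
wrist_force: [1.2, -0.7, 0.9]
width: 0.938
clock: 15.9
ee_pos: [0.3539, -0.3338, 0.2706]
ee_rot: [3.132, -0.237, 0.002]
wrist_force: [-0.3, 0.5, -0.6]
width: 0.936
wrist
# # # # # # # # # # # # # # # # # # # 
+ . . . . . . . . . . . . . . . . . . 
+ . . . . . . . . . . . . . . . . . . 
+ . . . . . . . . . . . . . . . . . . 
+ . . . . . . . . . + . . . . . . . . 
. . . . . . . . . . . . . . . . . . . 
. . . . . . . . . . + . . . . . . . . 
. . . . . . . . B B + . . . . . . . . 
. . . . . . . # # # # + . . . . . . . 
. . . . . . . # # # # # . . . . . . . 
. . . . . . . # # # # # . . . . . . . 
. . . . . . . . . . . . . . . . . . . 
+ . . . . . . . . . . . . . . . . . . 
+ + + . . . . . + + + . . . . . . . + 
top
. + . . + + + + + + + + + # + + + # + 
. . . . . . . . . . . . . . . . . . . 
. . . . . . . . . . . . . . . . . . . 
. . . . . . . . . . . . . . . . . . . 
. . . . . . . . . . . . . . . . . . . 
. . . . . . . . . . . . . . . . . . . 
. . . . . . . . . . . . . . . . . . . 
. . . . . . . . . B + . . . . 
[... 1151 characters left out ...]
, 35, 2073), (258, 376, 7, 12, 61), (193, 398, 3, 2, 6)]
side0 [(455, 0, 5, 3, 14), (456, 3, 29, 7, 145), (366, 4, 20, 13, 176), (389, 7, 15, 10, 121), (450, 14, 32, 32, 672), (362, 19, 21, 26, 421), (385, 21, 18, 18, 250), (385, 42, 13, 4, 50), (440, 46, 40, 40, 717), (460, 47, 5, 3, 15), (369, 53, 20, 56, 794), (603, 107, 9, 23, 85), (324, 184, 20, 18, 263), (553, 185, 37, 55, 415), (603, 184, 8, 4, 28), (622, 202, 18, 18, 91), (616, 211, 6, 12, 38), (627, 218, 7, 15, 77), (628, 235, 4, 4, 16), (258, 248, 12, 6, 59), (249, 255, 8, 5, 38), (282, 257, 4, 5, 20), (301, 256, 6, 9, 42), (622, 257, 18, 6, 56), (269, 258, 4, 4, 15), (274, 259, 3, 3, 9), (293, 258, 5, 5, 25), (250, 262, 7, 3, 21)]
```

```bash
python3 -c "
from h import *
s=sense();print(s['wrist_force'],s['clock']);print(order.hand_in())"
```

```text
[-0.3172 -0.0446 -0.2115] 16.05
the job is handed in; nothing more can be done
None
```

The job is done and handed in at 16 s of the 64 s allowed; `hand_in` gave no verdict.

**What I did:**
- I pushed the lever across with shut fingers until the force rose to 13 N with no further movement.
- I pulled the sleeve back about 11.8 mm, saw the gauge pop out, and let the sleeve snap forward.
- I gripped the case, drew it straight out 52 mm, and lowered it into the tray until the floor pushed back. I then opened the fingers and backed off.

**Last checks:**
- **Gauge:** in the wrist, top and side images the case sits at about x = -0.03, y = 0 in the tray's frame. Brass and plug run towards the tray's +x, well inside the walls.
- **Lever and bystanders:** comparing the top and side pictures with the first ones, the lever is still crosswise. Nothing changed at the bottle, eyepiece or screwdriver.
- **Sleeve:** it looked home after release, in the wrist image and the side image; I did not measure it again at the end.
- **Robot:** it stands clear, with the wrist force near zero.

**Not as planned:**
- **Contact height:** the gauge met the tray floor with the tool at 11 mm instead of the expected 6 mm. The case probably sat lower in the fingers, or the gauge hung slightly tilted.
- **Pictures:** all 12 views were used up before the gauge was drawn out. The tray check was therefore done on image pixels by script, not by eye, and I did not measure the exact heights of the case and plug end.

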